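Demagnetise a bench screwdriver in the upright coil

TASK

The screwdriver in the bench rack has become magnetised and picks up tacks. Wake the demagnetiser with its round key, then choose demagnetising with its long bar key, one key at a time, each pressed right down and let up again; leave the small square key alone, it magnetises. Then lift the screwdriver out of the rack, lower it blade first down the middle of the upright coil's bore without ever touching the demagnetiser with it, until the collar under its handle is about 2 cm above the mouth of the bore, and finish still holding it there, upright, centred and still for the field to die away; leave the other tools and things where they are.

Things in the scene. Friction and masses are not known exactly. Their poses are not given: they have to be found in the camera images.
- demag: The demagnetiser, fixed on the worktop: base plate 156 x 170 mm (x by y), in front (-x) a grey control box with three keys on its top, 55 mm high, behind it an upright round coil with a black top flange 82 mm across and a bore down its middle. Origin: centre of the underside; z up, x from the keys towards the coil. Coil axis at x = +37 mm, y = 0; keys in a row at x = -40 mm.
- bore_mouth (a point): Centre of the mouth of the coil's bore, on the top face of the black flange, 105 mm above the worktop. z up, along the bore. The bore is a plain round hole 26 mm in diameter and 93 mm deep with a closed bottom. Six screw heads stand 2 mm above the flange round it.
- power_key_top (a point): Centre of the top of the round key (25 mm across), the left one of the row (y = +52 mm on the demagnetiser); 65 mm above the worktop, 9 mm above the panel. It wakes the demagnetiser.
- demag_key_top (a point): Centre of the top of the long bar key (34 mm front to back, 17 mm wide), the right one of the row (y = -50 mm); 65 mm above the worktop. It chooses demagnetising.
- mag_key_top (a point): Centre of the top of the small square key (15 mm), the middle one of the row (y = 0); 65 mm above the worktop. It magnetises: not to be pressed.
- power_key (a joint): Travel of the round key, m: 0 up, 0.005 fully down. A spring: 1.3 N to start it, 4.6 N to hold it fully down; it comes up by itself.
- demag_key (a joint): Travel of the long bar key, m: the same travel and spring.
- mag_key (a joint): Travel of the small square key, m: the same travel and spring.
- rack: The wooden rack, fixed, its row running roughly away from the robot: two end cheeks and a top plank 78 x 220 x 20 mm (x by y by z), its top 108 mm above the worktop, with three 11 mm holes in a row at y = -70, 0 and +70 mm. Each holds a tool upright, collar on the plank; which is where varies. Origin: centre of its footprint on the worktop.
- driver: The screwdriver, upright in the rack, blade down, 0.13 kg: the tool with the tall straight handle. Origin: on its axis, at the underside of the brass collar (20 mm across) that rests on the plank; z up the axis. Below it a steel shank 7 mm across, 90 mm long; above it ferrule to 16 mm, wooden handle with a straight round grip 26 mm across from z = 34 to 88 mm, end at z = 102 mm.
- driver_tip (a point): The tip of the screwdriver's blade, on its axis, 90 mm below the collar's underside.
- driver_grip (a point): The middle of the straight grip on the screwdriver's axis, 62 mm above the collar's underside; 26 mm across, to be taken from above with one finger on either side.
- ball_awl: An awl with a ball-shaped wooden handle (41 mm across, its top 53 mm above the plank), upright in another hole of the rack. Origin at the underside of its collar. A bystander.
- gimlet: A gimlet with a wooden crossbar handle (70 mm long along its own x, its top about 38 mm above the plank), upright in another hole of the rack. Origin at the underside of its collar. A bystander.
- masking_tape: A roll of masking tape lying flat, 100 mm across, 24 mm high; origin at the centre of its underside. A bystander.
- tack_jar: A clear jar of tacks, 60 mm across, 82 mm high; origin at the centre of its underside. A bystander.
- marker: A marker pen lying down, 14 mm thick, about 130 mm long; origin at the centre of its underside. A bystander.
- small_spool: A smaller red thread spool standing, 42 mm across, 60 mm high; origin at the centre of its underside. A bystander.
- thread_spool: A cream thread spool standing, 48 mm across, 55 mm high; origin at the centre of its underside. A bystander.

How it is judged:
On the way, in this order (a step that is already met when the one before it is completed fails the run):
1. the round key is pressed down (3.5 mm or more of its 5 mm), alone (value of joint power_key above 0.0035 m and value of joint each of demag_key, mag_key below 0.0015 m), for 0.05 s.
2. then, the round key up again, the long bar key is pressed down (3.5 mm or more), alone (value of joint demag_key above 0.0035 m and value of joint each of power_key, mag_key below 0.0015 m), for 0.05 s.
3. then the screwdriver is lifted clear of the rack in the fingers (height (world z) of driver_tip above 0.115 m and contact force between the fingers and driver above 1 N), for 0.2 s.
At the end, for the whole second after the job is handed in: The fingers still hold the screwdriver, at rest and upright (within 0.1 rad), its shank in the bore: blade tip 58 to 82 mm below the mouth (collar 8 to 32 mm above it), tip and collar both within 6 mm of the bore's axis, touching nothing of the demagnetiser; all keys up (z of driver_tip in the frame of bore_mouth between -0.082 and -0.058 m and horizontal distance between each of driver_tip, driver and bore_mouth below 0.006 m and angle between driver's own z axis and vertical below 0.1 rad and contact force between the fingers and driver above 1 N and contact force between driver and demag below 0.2 N and linear speed of driver below 0.01 m/s and value of joint each of power_key, demag_key, mag_key below 0.0015 m); the arm keeps its last pose, push and grip.
It fails at once if the screwdriver touches the demagnetiser (more than 0.5 N) (contact force between driver and demag above 0.5 N).
It fails at once if the small square key is pressed (2.5 mm or more) (value of joint mag_key above 0.0025 m).
It fails at once if another tool in the rack is moved by more than 20 mm, or another listed loose thing by more than 30 mm (distance of any of ball_awl, gimlet from where it was at the start of the episode above 0.02 m or distance of any of masking_tape, tack_jar, marker, small_spool, thread_spool from where it was at the start of the episode above 0.03 m).
It also fails if it takes over 64 s, if anything falls off the work surface, if the arm or the gripper's body presses on something with over 40 N, if the wrist force passes 120 N, or if a joint passes its speed limit or range.

ROBOT

A 6-joint arm with a two-finger parallel gripper is mounted at the origin on a cart in front of the work surface, level with it; the furniture and walls round the work are solid. World frame = base frame: x ahead of the robot, y to its left, z up, the work surface at z = 0. Lengths are in m, angles in rad, forces in N, time in s.
With the tool pointing down it reaches from about 0.35 to 0.775 m from the base axis. Payload 7.3 kg.
Tool frame: the origin (TCP) lies on the centre line of the jaws, within the pads' length; the fingertips stand tip_reach ahead of it and the grasp point (between the pads) lies 6 mm ahead of it (tip_reach is the distance from the TCP to the fingertips, in m); x points along the fingers, y is the direction in which the jaws open and shut, and the axes are right-handed (so a half turn about x gives the same grasp; the last joint's range is limited). The gripper opens to 92 mm and grips with 3 to 60 N. Pads are 19 mm wide; open, the fingers measure 130 mm over their backs; the gripper's body (75 mm by 190 mm) begins 47 mm behind the grasp point.
Start: joints at [1.036, 0.342, 1.524, -0, 1.275, -0.146], TCP at [0.199, 0.486, 0.229] pointing down, gripper open.
Joint ranges: [-2.53, 2.53], [-0.77, 2.02], [0.04, 2.7], [-1, 4.14], [0.28, 2.66], [-3.11, 3.11]. Speed limits (rad/s): [2.57, 2.57, 3.14, 3.14, 3.14, 3.14].

INTERFACE

Orientations are given as [roll, pitch, yaw] about the fixed x, y, z axes, in that order (R = Rz(yaw) Ry(pitch) Rx(roll)).
In Python, from cell import observe, read_camera, get_calibration, hand_in, tip_reach gives the robot as it stands. The module is installed in compiled form; this text tells all that it offers.
- The arm moves only by the shell command python3 -m crank 'ROWS' [FORCE]. ROWS is JSON, a list of rows, each an object of numbers: "fingers": the opening, from -1 (shut) to 1 (fully open); "tx", "ty", "tz": the shift along the tool's x, y, z in units of 40 mm (1.0 is 40 mm); "roll": the turn about the tool's x in units of 10 degrees (1.0 is 10 degrees). In form: [{"fingers": .., "tx": .., "ty": .., "tz": .., "roll": ..}, ...]. A call has exactly 8 rows; each row is the pose to reach, as a shift and turn from the pose commanded when the call began, along the tool's axes at that moment; what a row does not reach only later rows make up. A row lasts 1/8 s, in which the tool goes at most 62.5 mm and 10.7 degrees, less where a joint would pass 70% of its speed; a pose out of reach is approached as far as the arm can. A call with a gripper value outside its range is refused whole. The fingers move at their own pace and stop on an object; FORCE is the grip in N (left out, the last holds). Time passes only in rows, so rows that repeat a pose let the fingers close, or fill a call up. It gives the time, the measured TCP pose, the force and the opening at its end, in the units of the state.
- observe(): the state, without advancing time (a new reading comes with each control period).
- read_camera(name): name is "scene" or "top" or "wrist"; returns (picture, depth): 420x560x3 uint8, red, green, blue; 420x560 float32, m along the optical axis (not along the pixel's ray), 0 where there is no reading.
- get_calibration(name): a dict with "vertical_fov" (degrees; the focal length in pixels is half the picture's height over the tangent of half this angle, whatever the lens; pixels are square), "cx", "cy" (the principal point, pixels), "pose" (4x4, takes a point from camera to world coordinates); the wrist camera has in their place "T_tool_cam" (4x4, takes a point from camera to tool coordinates, whose origin is the TCP and whose axes are the tool frame's). Camera axes: x right, y down, z forward; pixel columns grow to the right and rows downward; lengths in m; the calibration is good to about 2 mm. The wrist camera is an equidistant fisheye: a pixel r from the principal point sees the ray r / f radians off the axis. A picture is of the moment at which its call begins: read the wrist's pose just before it. get_calibration takes no time and is no camera call.
- hand_in(): hands the job in, once; it reports no verdict.
The state is a dict: "time": time; "qpos": joint angles; "qvel": joint speeds; "joint_efforts": joint torques, N m; "tool_pos": TCP position; "tool_rot": TCP orientation; "contact_force": force on the tool from outside, world axes, zero at the start; "torque": the same for the moment, N m; "opening": finger opening in m.
Only numpy, scipy, OpenCV 4.12 (cv2) and the standard library are available. Lean on these libraries where they do the work, as an engineer would, in place of code of your own. Each camera call takes 0.05 s, during which the arm holds its last target. There are 200 camera calls.

## Working session

There is one attempt and no reset: what is moved stays moved. The work goes in short steps, Python scripts to look and compute and a shell command to move; the robot and the scene stay as the last step left them, time stands still between calls to the robot, and variables do not carry over. Pictures are saved under pics/ and viewed, about 8 in all and at most 12, crops included, and the job is handed in when it is done.

```bash
mkdir -p pics; cat > h.py <<'E'
import numpy as np, cv2
from cell import *
def cam(n):
    o=observe(); p,d=read_camera(n); np.savez(f'{n}.npz',p=p,d=d,tp=o['tool_pos'],tr=o['tool_rot']); return p,d
def cloud(n):
    z=np.load(f'{n}.npz'); d=z['d']; c=get_calibration(n)
    f=210/np.tan(np.radians(c['vertical_fov'])/2)
    v,u=np.mgrid[:420,:560]
    P=np.stack([(u-c['cx'])/f*d,(v-c['cy'])/f*d,d,np.ones_like(d)],-1)@np.array(c['pose']).T
    P=P[...,:3]; P[d==0]=np.nan
    return P
E
python3 - <<'E'
from h import *
print(observe(),tip_reach if not callable(tip_reach) else tip_reach())
for n in('scene','top'):
    p,d=cam(n); cv2.imwrite(f'pics/{n}1.png',cv2.resize(p[:,:,::-1],(784,588)))
    c=get_calibration(n); print(n,c)
print(get_calibration('wrist'))
E
```

```text
{'time': 0.0, 'qpos': array([ 1.03601486e+00,  3.42722937e-01,  1.52503645e+00,  2.12644555e-06,
        1.27543932e+00, -1.46017008e-01]), 'qvel': array([ 6.33862305e-04,  1.65575666e-04,  8.93997902e-04,  3.26812474e-04,
       -2.67535628e-04, -5.01798232e-05]), 'joint_efforts': array([ 1.44718622e-03, -4.31253290e+01, -2.44218332e+01,  7.18697486e-02,
        5.58645430e-02, -1.32069599e-04]), 'tool_pos': array([0.19876641, 0.4854583 , 0.22813809]), 'tool_rot': array([-1.7180794 ,  1.56919027, -2.10684448]), 'contact_force': array([-0.69995481,  0.401364  , -0.54324208]), 'torque': array([-0.00671489, -0.04049835, -0.01412386]), 'opening': 0.09163585256872835} 0.025
scene {'vertical_fov': 46.74778934689306, 'cx': 282.1279265279806, 'cy': 209.7828268002704, 'pose': array([[ 0.9023761 , -0.17659993,  0.39310285,  0.07164282],
       [-0.43094513, -0.37384324,  0.82129625, -0.74863831],
       [ 0.00191798, -0.91052386, -0.41345208,  0.5953227 ],
       [ 0.        ,  0.        ,  0.        ,  1.        ]])}
top {'vertical_fov': 43.34380642474056, 'cx': 275.8411907940691, 'cy': 208.55689331444992, 'pose': array([[ 1.60386703e-04, -9.84875895e-01,  1.73261208e-01,
         3.26273756e-01],
       [-9.99792131e-01,  3.37451779e-03,  2.01074126e-02,
         1.92953840e-01],
       [-2.03879790e-02, -1.73228417e-01, -9.84670628e-01,
         1.34999889e+00],
       [ 0.00000000e+00,  0.00000000e+00,  0.00000000e+00,
         1.00000000e+00]])}
{'vertical_fov': 65.70646984690485, 'cx': 280.8058848210557, 'cy': 212.95585017641005, 'T_tool_cam': array([[ 5.77009779e-04, -3.00288255e-01,  9.53848327e-01,
        -1.55820051e-01],
       [ 9.99999732e-01,  6.04130258e-04, -4.14737220e-04,
         4.51076676e-04],
       [-4.51707919e-04,  9.53848310e-01,  3.00288523e-01,
        -8.22241228e-02],
       [ 0.00000000e+00,  0.00000000e+00,  0.00000000e+00,
         1.00000000e+00]])}
```

View pics/top1.png

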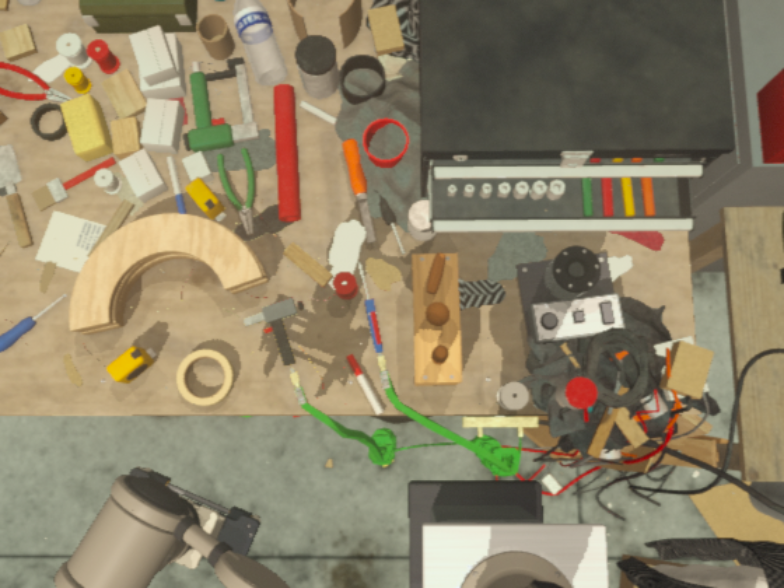

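View pics/scene1.png

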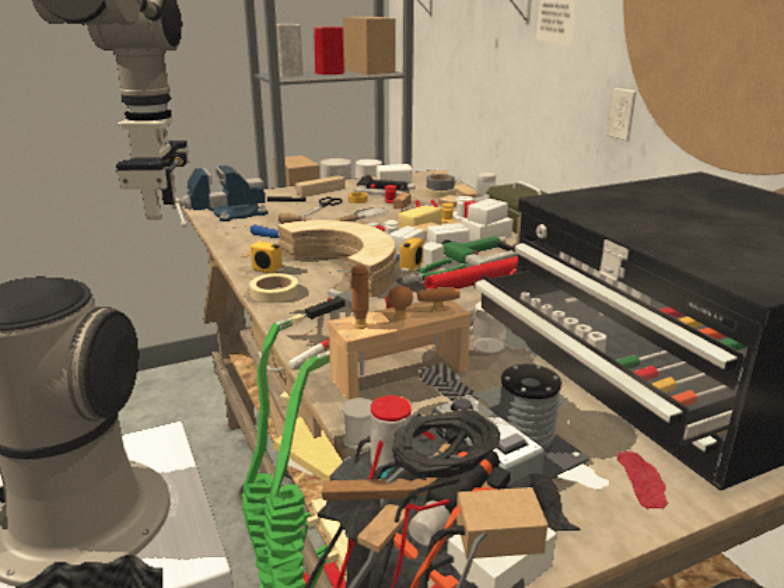

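Top view: the rack row is at about (437,320), with the driver nearest the robot (438,353), the ball awl in the middle and the gimlet far. The demagnetiser is at (575,295), with the bore at (576,270) and keys at (549,321), (579,316) and (607,312). Next I measure these with the depth image.

```bash
python3 - <<'E'
from h import *
P=cloud('top')
img=np.load('top.npz')['p']
def at(u,v,r=2):
    u=int(u/1.4);v=int(v/1.4); return np.nanmedian(P[v-r:v+r+1,u-r:u+r+1].reshape(-1,3),0).round(4)
for n,u,v in [('power',549,321),('mag',579,316),('demag',607,312),('drivertop',439,351),('ball',437,314),('jar',513,396),('redcap',581,393),('plank',425,370),('table',490,345),('toolchest',560,190),('clutter',600,360)]: print(n,at(u,v))
M=np.zeros((420,560),bool);M[165:250,365:450]=1
fl=M&(abs(P[...,2]-.105)<.006)
q=P[fl]; (c,r)=cv2.minEnclosingCircle(q[:,:2].astype(np.float32)); print('flange',len(q),c,r,np.median(q[:,2]))
bp=M&(abs(P[...,2]-.0555)<.004); print('panel',cv2.minAreaRect(P[bp][:,:2].astype(np.float32)))
ky=M&(abs(P[...,2]-.0645)<.003)
n,l,s,ce=cv2.connectedComponentsWithStats(ky.astype(np.uint8))
for i in range(1,n):
    if s[i,4]>15: print('key',s[i],P[l==i].mean(0).round(4),ce[i]*1.4)
R=np.zeros((420,560),bool);R[175:280,285:335]=1
pl=R&(abs(P[...,2]-.108)<.006); print('plank',cv2.minAreaRect(P[pl][:,:2].astype(np.float32)),np.median(P[pl][:,2]))
dt=R&(P[...,2]>.17); q=P[dt]; print('driver',len(q),q.min(0),q.max(0),np.median(q,0), cv2.minEnclosingCircle(P[R&(P[...,2]>.2)][:,:2].astype(np.float32)))
ob=np.nanmax(P[150:330,270:470,2]); 
a=img[170:290,285:455,::-1]; cv2.imwrite('pics/c1.png',cv2.resize(a,None,fx=4.5,fy=4.5,interpolation=cv2.INTER_CUBIC))
E
```

```text
power [ 0.5005 -0.0647  0.0652]
mag [ 0.5102 -0.1154  0.0663]
demag [ 0.5175 -0.1646  0.0658]
drivertop [0.4358 0.136  0.2092]
ball [0.4996 0.1351 0.1592]
jar [ 0.3741 -0.0014  0.0519]
redcap [ 0.3752 -0.1025  0.116 ]
plank [0.4129 0.1547 0.1074]
table [0.466  0.0307 0.0008]
toolchest [ 0.7212 -0.0811  0.1224]
clutter [ 0.4323 -0.1509  0.0566]
flange 1038 (0.5351625680923462, -0.13618086278438568) 0.09951682388782501 0.10429646642088242
panel ((0.5230053067207336, -0.11945468187332153), (0.1647275984287262, 0.14424429833889008), 77.46068572998047)
key [428 216  10  15  74] [ 0.5164 -0.1648  0.0649] [606.14324324 311.57567568]
key [410 223   7   6  24] [ 0.5097 -0.1166  0.0652] [578.60833333 315.40833333]
key [387 224  11  11  63] [ 0.5023 -0.0646  0.0646] [548.8        319.75555556]
key [413 245   8   5  17] [ 0.4561 -0.1206  0.0655] [582.4        346.04705882]
plank ((0.5027378797531128, 0.13453271985054016), (0.22050336003303528, 0.0782024934887886), 1.073325276374817) 0.10790663244141596
driver 119 [0.41985209 0.1225662  0.17727464] [0.44360595 0.14611834 0.21467737] [0.43132388 0.13398773 0.20604433] ((0.432727575302124, 0.13310377299785614), 0.012411676347255707)
```

View pics/c1.png

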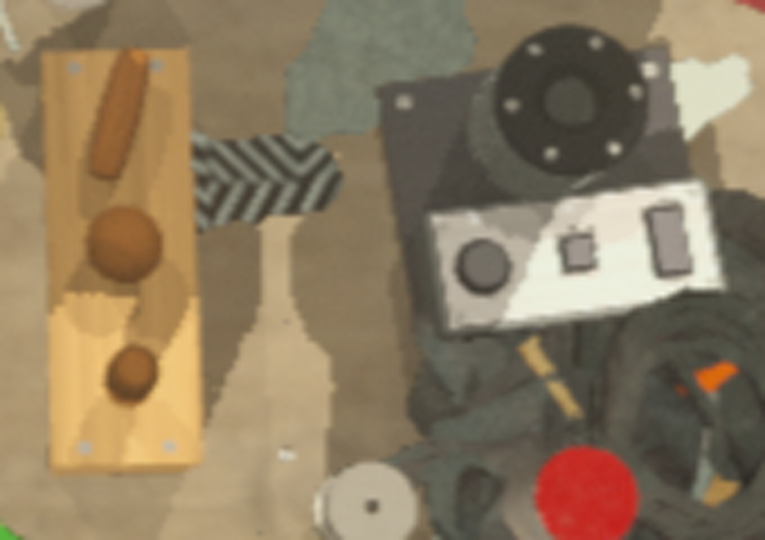

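```bash
cat >> h.py <<'E'
from scipy.spatial.transform import Rotation as Ro
def plan(xyz,ydir=None):
    "shift (units) and roll (units) from the measured pose; ydir = world heading of tool y, either sense"
    o=observe(); R=Ro.from_euler('xyz',o['tool_rot']).as_matrix()
    s=R.T@(np.array(xyz)-o['tool_pos'])/.04
    y=R[:,1]; print('pos',o['tool_pos'].round(4),'toolx',R[:,0].round(4),'tooly',y.round(3),'q6',o['qpos'][5].round(2),'F',o['contact_force'].round(1),'open',round(o['opening'],4),'t',round(o['time'],2))
    print('t xyz units',s.round(3))
    if ydir is not None:
        a=R.T@np.array([np.cos(ydir),np.sin(ydir),0]); r=np.degrees(np.arctan2(a[2],a[1])); r=(r+90)%180-90; print('roll units',round(r/10,3))
E
python3 - <<'E'
from h import *
P=cloud('top'); c=get_calibration('top'); f=210/np.tan(np.radians(c['vertical_fov'])/2); T=np.array(c['pose'])
def ray(u,v,z):
    d=T[:3,:3]@[(u-c['cx'])/f,(v-c['cy'])/f,1]; o=T[:3,3]; return (o+d*(z-o[2])/d[2]).round(4)
print('bore',ray(285+(571-.0)/4.5-.4,170+101/4.5-.4,.105))
X=np.array([.990,.139]);C=np.array([.5094,-.1147])+.077*X
M=np.zeros((420,560),bool);M[165:225,380:445]=1
q=P[M&(abs(P[...,2]-.105)<.004)][:,:2]; q=q[np.linalg.norm(q-C,axis=1)<.06]; print('pred',C,'flange',len(q),cv2.minEnclosingCircle(q.astype(np.float32)))
for n,x0,x1,y0,y1 in [('x<.47 clutter',.38,.47,-.25,.03),('behind coil',.62,.66,-.2,.05),('chest',.66,.75,-.2,.05),('chest far',.8,.9,-.2,.0)]:
    m=(P[...,0]>x0)&(P[...,0]<x1)&(P[...,1]>y0)&(P[...,1]<y1); print(n,np.nanmax(P[m][:,2]))
plan([.5023,-.0646,.3],np.pi/2+.139)
E
```

```text
bore [ 0.5844 -0.1063  0.105 ]
pred [ 0.58563  -0.103997] flange 684 ((0.5856545567512512, -0.10604708641767502), 0.04149914160370827)
x<.47 clutter 0.12298970066734438
behind coil 0.15069842851710802
chest 0.27722344972495727
chest far 0.2785520669846766
pos [0.1988 0.4855 0.2282] toolx [-7.0e-04 -1.1e-03 -1.0e+00] tooly [ 0.379  0.925 -0.001] q6 -0.15 F [ 0.8 -0.   0.5] open 0.0918 t 0.1
t xyz units [-1.784 -9.852 12.235]
roll units -3.024
```

```bash
python3 -m crank '[{"fingers":-1,"tx":-1.8,"ty":0,"tz":0,"roll":0},{"fingers":-1,"tx":-1.8,"ty":-0.7,"tz":1.0,"roll":-0.5},{"fingers":-1,"tx":-1.8,"ty":-1.6,"tz":2.0,"roll":-1},{"fingers":-1,"tx":-1.8,"ty":-2.6,"tz":3.2,"roll":-1.5},{"fingers":-1,"tx":-1.8,"ty":-3.6,"tz":4.4,"roll":-2},{"fingers":-1,"tx":-1.8,"ty":-4.6,"tz":5.6,"roll":-2.5},{"fingers":-1,"tx":-1.8,"ty":-5.5,"tz":6.8,"roll":-3.0},{"fingers":-1,"tx":-1.8,"ty":-6.4,"tz":8.0,"roll":-3.0}]' 20
python3 -c "
from h import *
plan([.5023,-.0646,.15],np.pi/2+.139)"
```

```text
time: 1.1
tool_pos: [0.3986, 0.1258, 0.3008]
tool_rot: [0.991, 1.571, 1.126]
contact_force: [0.5, 0.8, -0.2]
opening: 0.0162
pos [0.3986 0.1258 0.3008] toolx [ 1.e-04  3.e-04 -1.e+00] tooly [-0.135  0.991  0.   ] q6 -1.58 F [ 0.5  0.8 -0.2] open 0.0162 t 1.1
t xyz units [ 3.769 -5.067  1.925]
roll units -0.019
```

```bash
python3 -m crank '[{"fingers":-1,"tx":0,"ty":-1.2,"tz":0.45,"roll":0},{"fingers":-1,"tx":0,"ty":-2.5,"tz":0.95,"roll":0},{"fingers":-1,"tx":0,"ty":-3.8,"tz":1.45,"roll":0},{"fingers":-1,"tx":0.8,"ty":-5.05,"tz":1.92,"roll":0},{"fingers":-1,"tx":2,"ty":-5.05,"tz":1.92,"roll":0},{"fingers":-1,"tx":3.2,"ty":-5.05,"tz":1.92,"roll":0},{"fingers":-1,"tx":3.75,"ty":-5.05,"tz":1.92,"roll":0},{"fingers":-1,"tx":3.75,"ty":-5.05,"tz":1.92,"roll":0}]' 
python3 - <<'E'
from h import *
plan([.5023,-.0646,.1],np.pi/2+.139)
p,d=cam('wrist'); cv2.imwrite('pics/w1.png',p[:,:,::-1])
E
```

```text
time: 2.1
tool_pos: [0.5001, -0.0619, 0.1491]
tool_rot: [2.713, 1.566, 2.847]
contact_force: [0.2, 0.1, 0.3]
opening: 0.0003
pos [ 0.5001 -0.0619  0.1491] toolx [-0.0045  0.0014 -1.    ] tooly [-0.134  0.991  0.002] q6 -1.98 F [0.2 0.1 0.3] open 0.0003 t 2.1
t xyz units [ 1.226 -0.076  0.052]
roll units -0.025
```

View pics/w1.png

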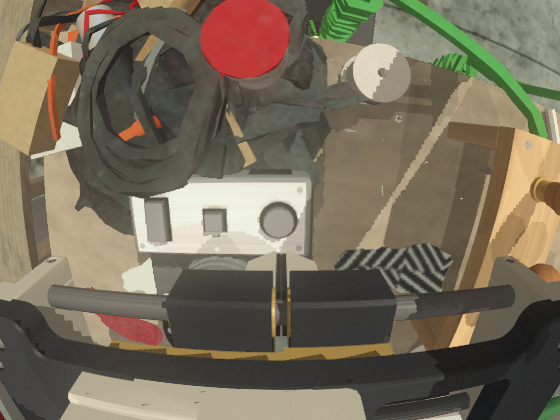

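```bash
python3 -m crank '[{"fingers":-1,"tx":0.5,"ty":-0.06,"tz":0.05,"roll":0},{"fingers":-1,"tx":1.0,"ty":-0.06,"tz":0.05,"roll":0},{"fingers":-1,"tx":1.3,"ty":-0.06,"tz":0.05,"roll":0},{"fingers":-1,"tx":1.45,"ty":-0.06,"tz":0.05,"roll":0},{"fingers":-1,"tx":1.55,"ty":-0.06,"tz":0.05,"roll":0},{"fingers":-1,"tx":1.61,"ty":-0.06,"tz":0.05,"roll":0},{"fingers":-1,"tx":1.61,"ty":-0.06,"tz":0.05,"roll":0},{"fingers":-1,"tx":1.61,"ty":-0.06,"tz":0.05,"roll":0}]' 
python3 -c "
from h import *
plan([.5164,-.1648,.1],np.pi/2+.139)"
```

```text
time: 3.15
tool_pos: [0.5038, -0.0643, 0.0867]
tool_rot: [-0.24, 1.57, -0.105]
contact_force: [0.4, -0.0, 0.3]
opening: 0.0003
pos [ 0.5038 -0.0643  0.0867] toolx [ 6.e-04 -1.e-04 -1.e+00] tooly [-0.134  0.991 -0.   ] q6 -1.98 F [ 0.4 -0.   0.3] open 0.0003 t 3.15
t xyz units [-0.333 -2.531 -0.026]
roll units -0.024
```

```bash
python3 -m crank '[{"fingers":-1,"tx":0.02,"ty":0,"tz":0,"roll":0},{"fingers":-1,"tx":0.04,"ty":0,"tz":0,"roll":0},{"fingers":-1,"tx":0.05,"ty":0,"tz":0,"roll":0},{"fingers":-1,"tx":0.05,"ty":0,"tz":0,"roll":0},{"fingers":-1,"tx":0.05,"ty":0,"tz":0,"roll":0},{"fingers":-1,"tx":0.05,"ty":0,"tz":0,"roll":0},{"fingers":-1,"tx":0.05,"ty":0,"tz":0,"roll":0},{"fingers":-1,"tx":0.05,"ty":0,"tz":0,"roll":0}]' 
python3 - <<'E'
from h import *
plan([.5164,-.1648,.1],np.pi/2+.139)
p,d=cam('wrist'); cv2.imwrite('pics/w2.png',p[:,:,::-1])
p,d=cam('scene'); a=p[260:360,300:430,::-1]; b=p[250:370,320:440]
cv2.imwrite('pics/s2.png',np.hstack([cv2.resize(a,(546,420),interpolation=cv2.INTER_CUBIC),cv2.resize(np.load('wrist.npz')['p'][150:370,180:400,::-1],(250,420))]))
E
```

```text
time: 4.15
tool_pos: [0.5037, -0.0643, 0.0844]
tool_rot: [0.4, 1.571, 0.535]
contact_force: [-0.2, -0.7, -0.1]
opening: 0.0004
pos [ 0.5037 -0.0643  0.0844] toolx [ 1.e-04  1.e-04 -1.e+00] tooly [-0.134  0.991  0.   ] q6 -1.98 F [-0.2 -0.7 -0.1] open 0.0004 t 4.15
t xyz units [-0.39  -2.533 -0.022]
roll units -0.024
```

View pics/s2.png

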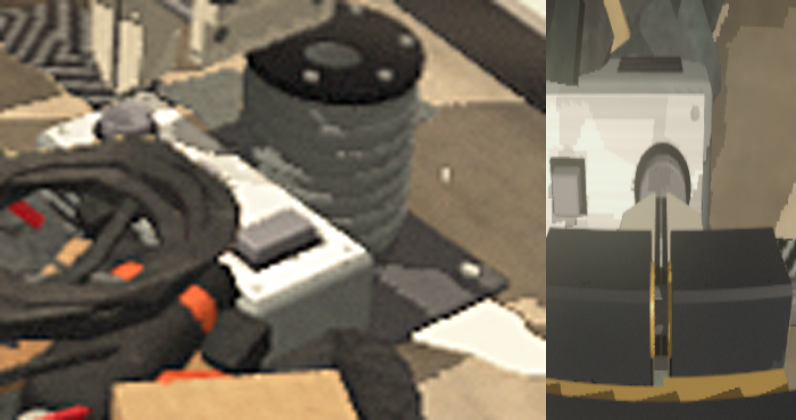

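```bash
python3 - <<'E'
from h import *
z=np.load('scene.npz'); cv2.imwrite('pics/s3.png',z['p'][:,:,::-1])
w=np.load('wrist.npz'); d=w['d']; c=get_calibration('wrist'); f=210/np.tan(np.radians(c['vertical_fov'])/2)
v,u=np.mgrid[:420,:560]; x=(u-c['cx'])/f;y=(v-c['cy'])/f; th=np.hypot(x,y)+1e-9
k=np.tan(th)/th; C=np.stack([x*k*d,y*k*d,d,np.ones_like(d)],-1)
T=np.eye(4);T[:3,:3]=Ro.from_euler('xyz',w['tr']).as_matrix();T[:3,3]=w['tp']
W=(C@(T@np.array(c['T_tool_cam'])).T)[...,:3]
np.set_printoptions(suppress=True)
for uu,vv in [(281,250),(281,235),(281,240),(270,262),(290,262),(275,245),(260,262),(215,240),(160,240)]: print(uu,vv,W[vv,uu].round(4), (C@np.array(c['T_tool_cam']).T)[vv,uu].round(4))
E
```

```text
281 250 [ 0.4997 -0.0641  0.0649] [ 0.0195  0.0007 -0.0039  1.    ]
281 235 [ 0.4906 -0.0653  0.064 ] [ 0.0204  0.0007 -0.0131  1.    ]
281 240 [ 0.4933 -0.065   0.0651] [ 0.0193  0.0007 -0.0104  1.    ]
270 262 [ 0.493  -0.0705  0.0964] [-0.012  -0.0047 -0.0114  1.    ]
290 262 [ 0.4917 -0.0607  0.0963] [-0.0119  0.0051 -0.0114  1.    ]
275 245 [ 0.497 -0.068  0.065] [ 0.0195 -0.0028 -0.0071  1.    ]
260 262 [ 0.4941 -0.0754  0.0956] [-0.0112 -0.0097 -0.011   1.    ]
215 240 [ 0.5034 -0.1052  0.0544] [ 0.03   -0.0405 -0.0057  1.    ]
160 240 [ 0.5084 -0.1414  0.0558] [ 0.0286 -0.077  -0.0057  1.    ]
```

View pics/s3.png

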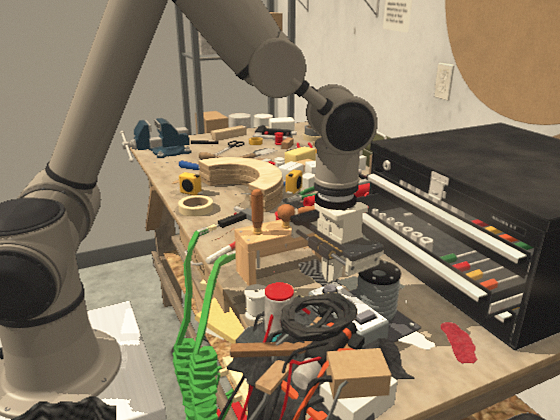

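```bash
cat >> h.py <<'E'
def wcloud():
    w=np.load('wrist.npz'); d=w['d']; c=get_calibration('wrist'); f=210/np.tan(np.radians(c['vertical_fov'])/2)
    v,u=np.mgrid[:420,:560]; x=(u-c['cx'])/f;y=(v-c['cy'])/f; th=np.hypot(x,y)+1e-9
    k=np.tan(th)/th; C=np.stack([x*k*d,y*k*d,d,np.ones_like(d)],-1)
    T=np.eye(4);T[:3,:3]=Ro.from_euler('xyz',w['tr']).as_matrix();T[:3,3]=w['tp']
    tc=np.array(c['T_tool_cam']); return w['p'],(C@tc.T)[...,:3],(C@(T@tc).T)[...,:3]
E
python3 - <<'E'
from h import *
np.set_printoptions(suppress=True)
p,t,W=wcloud()
for r in range(226,350,6): print(r,[tuple((t[r,c]*1000).round().astype(int)) for c in (262,270,275,278,281,284,290)])
cv2.imwrite('pics/w3.png',cv2.resize(p[200:360,200:360,::-1],(640,640),interpolation=cv2.INTER_CUBIC)[:600])
E
```

```text
226 [(np.int64(30), np.int64(-11), np.int64(-15)), (np.int64(30), np.int64(-6), np.int64(-15)), (np.int64(27), np.int64(-3), np.int64(-16)), (np.int64(27), np.int64(-1), np.int64(-16)), (np.int64(27), np.int64(1), np.int64(-16)), (np.int64(28), np.int64(3), np.int64(-16)), (np.int64(27), np.int64(6), np.int64(-16))]
232 [(np.int64(29), np.int64(-11), np.int64(-12)), (np.int64(26), np.int64(-6), np.int64(-13)), (np.int64(26), np.int64(-3), np.int64(-13)), (np.int64(24), np.int64(-1), np.int64(-13)), (np.int64(24), np.int64(1), np.int64(-14)), (np.int64(23), np.int64(2), np.int64(-14)), (np.int64(26), np.int64(6), np.int64(-13))]
238 [(np.int64(27), np.int64(-11), np.int64(-8)), (np.int64(21), np.int64(-6), np.int64(-11)), (np.int64(19), np.int64(-3), np.int64(-12)), (np.int64(20), np.int64(-1), np.int64(-11)), (np.int64(20), np.int64(1), np.int64(-11)), (np.int64(20), np.int64(2), np.int64(-12)), (np.int64(19), np.int64(6), np.int64(-12))]
244 [(np.int64(27), np.int64(-11), np.int64(-5)), (np.int64(20), np.int64(-6), np.int64(-7)), (np.int64(18), np.int64(-3), np.int64(-8)), (np.int64
[... 4918 characters left out ...]
2), np.int64(8)), (np.int64(-85), np.int64(3), np.int64(-25))]
340 [(np.int64(-88), np.int64(-4), np.int64(-25)), (np.int64(-87), np.int64(-2), np.int64(-25)), (np.int64(-51), np.int64(-2), np.int64(6)), (np.int64(75), np.int64(-2), np.int64(110)), (np.int64(74), np.int64(1), np.int64(110)), (np.int64(75), np.int64(4), np.int64(110)), (np.int64(-84), np.int64(3), np.int64(-22))]
346 [(np.int64(-88), np.int64(-4), np.int64(-23)), (np.int64(-87), np.int64(-2), np.int64(-22)), (np.int64(-51), np.int64(-2), np.int64(9)), (np.int64(83), np.int64(-2), np.int64(125)), (np.int64(83), np.int64(1), np.int64(125)), (np.int64(83), np.int64(4), np.int64(125)), (np.int64(-84), np.int64(3), np.int64(-19))]
```

View pics/w3.png

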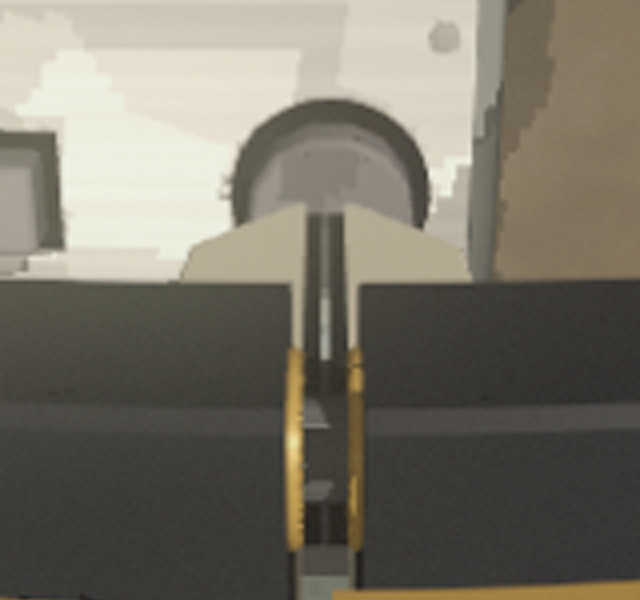

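```bash
python3 -c "
import cell;print(cell.tip_reach, callable(cell.tip_reach) and cell.tip_reach())
from h import *
plan([0,0,0])"
```

```text
0.025 False
pos [ 0.5036 -0.0643  0.0844] toolx [ 1.e-04  1.e-04 -1.e+00] tooly [-0.134  0.991  0.   ] q6 -1.98 F [ 0.2 -0.1  0.5] open 0.0008 t 4.25
t xyz units [  2.11    3.285 -12.261]
```

The power key still reads up and there is no contact force, so the fingertips appear to sit nearer the TCP than the stated 25 mm. I'll go down in small guarded steps and watch the force.

```bash
S='from h import *
plan([.5023,-.0646,.065])'
python3 -m crank '[{"fingers":-1,"tx":0.03,"ty":0,"tz":-0.04,"roll":0},{"fingers":-1,"tx":0.06,"ty":0,"tz":-0.04,"roll":0},{"fingers":-1,"tx":0.09,"ty":0,"tz":-0.04,"roll":0},{"fingers":-1,"tx":0.12,"ty":0,"tz":-0.04,"roll":0},{"fingers":-1,"tx":0.15,"ty":0,"tz":-0.04,"roll":0},{"fingers":-1,"tx":0.18,"ty":0,"tz":-0.04,"roll":0},{"fingers":-1,"tx":0.2,"ty":0,"tz":-0.04,"roll":0},{"fingers":-1,"tx":0.2,"ty":0,"tz":-0.04,"roll":0}]'; python3 -c "$S"
python3 - <<'E'
from h import *
np.set_printoptions(suppress=True)
p,d=cam('wrist'); p,t,W=wcloud()
for r in range(232,262,3): print(r,W[r,276:286,2].round(3), t[r,281].round(3))
E
```

```text
time: 5.25
tool_pos: [0.502, -0.0645, 0.0763]
tool_rot: [2.117, 1.571, 2.252]
contact_force: [-0.0, 0.3, 0.6]
opening: 0.0002
pos [ 0.502  -0.0645  0.0763] toolx [-1.e-04  1.e-04 -1.e+00] tooly [-0.134  0.991  0.   ] q6 -1.99 F [-0.   0.3  0.6] open 0.0002 t 5.25
t xyz units [ 0.284 -0.003  0.007]
232 [0.056 0.056 0.057 0.057 0.058 0.058 0.057 0.057 0.057 0.056] [ 0.019  0.001 -0.016]
235 [0.058 0.058 0.058 0.057 0.059 0.058 0.057 0.057 0.058 0.056] [ 0.018  0.001 -0.014]
238 [0.058 0.058 0.058 0.058 0.232 0.059 0.058 0.057 0.057 0.059] [ 0.017  0.001 -0.012]
241 [0.063 0.062 0.061 0.063 0.063 0.062 0.063 0.063 0.061 0.062] [ 0.015  0.001 -0.012]
244 [0.066 0.066 0.064 0.065 0.065 0.064 0.064 0.066 0.064 0.064] [ 0.012  0.001 -0.011]
247 [0.064 0.064 0.065 0.064 0.066 0.065 0.065 0.065 0.065 0.065] [ 0.012  0.001 -0.009]
250 [0.065 0.066 0.065 0.065 0.064 0.065 0.065 0.065 0.064 0.065] [ 0.012  0.001 -0.007]
253 [0.075 0.074 0.074 0.074 0.074 0.074 0.074 0.074 0.074 0.074] [ 0.002  0.001 -0.01 ]
256 [0.078 0.077 0.078 0.077 0.078 0.078 0.078 0.077 0.078 0.079] [-0.001  0.001 -0.01 ]
259 [0.082 0.082 0.081 0.081 0.082 0.081 0.082 0.083 0.081 0.082] [-0.005  0.001 -0.01 ]
```

```bash
S='from h import *
plan([.5023,-.0646,.065])'
python3 -m crank '[{"fingers":-1,"tx":0.05,"ty":0,"tz":0,"roll":0},{"fingers":-1,"tx":0.1,"ty":0,"tz":0,"roll":0},{"fingers":-1,"tx":0.14,"ty":0,"tz":0,"roll":0},{"fingers":-1,"tx":0.17,"ty":0,"tz":0,"roll":0},{"fingers":-1,"tx":0.2,"ty":0,"tz":0,"roll":0},{"fingers":-1,"tx":0.23,"ty":0,"tz":0,"roll":0},{"fingers":-1,"tx":0.23,"ty":0,"tz":0,"roll":0},{"fingers":-1,"tx":0.23,"ty":0,"tz":0,"roll":0}]'; python3 -c "$S"
```

```text
time: 6.3
tool_pos: [0.5021, -0.0645, 0.0673]
tool_rot: [0.433, 1.571, 0.568]
contact_force: [-0.7, -1.0, 0.4]
opening: 0.0007
pos [ 0.5021 -0.0645  0.0673] toolx [ 1.e-04  1.e-04 -1.e+00] tooly [-0.134  0.991  0.   ] q6 -1.99 F [-0.7 -1.   0.4] open 0.0007 t 6.3
t xyz units [ 0.058 -0.003  0.006]
```

```bash
S='from h import *
plan([.5023,-.0646,.065])'
python3 -m crank '[{"fingers":-1,"tx":0.02,"ty":0,"tz":0,"roll":0},{"fingers":-1,"tx":0.04,"ty":0,"tz":0,"roll":0},{"fingers":-1,"tx":0.06,"ty":0,"tz":0,"roll":0},{"fingers":-1,"tx":0.08,"ty":0,"tz":0,"roll":0},{"fingers":-1,"tx":0.1,"ty":0,"tz":0,"roll":0},{"fingers":-1,"tx":0.1,"ty":0,"tz":0,"roll":0},{"fingers":-1,"tx":0.1,"ty":0,"tz":0,"roll":0},{"fingers":-1,"tx":0.1,"ty":0,"tz":0,"roll":0}]'; python3 -c "$S"
```

```text
time: 7.3
tool_pos: [0.5021, -0.0645, 0.0633]
tool_rot: [0.294, 1.571, 0.428]
contact_force: [-0.8, -0.4, 3.7]
opening: 0.0004
pos [ 0.5021 -0.0645  0.0633] toolx [ 1.e-04  1.e-04 -1.e+00] tooly [-0.134  0.991  0.   ] q6 -1.99 F [-0.8 -0.4  3.7] open 0.0004 t 7.3
t xyz units [-0.044 -0.003  0.005]
```

```bash
S='from h import *
plan([.5164,-.1648,.085],np.pi/2+.139)'
python3 -m crank '[{"fingers":-1,"tx":0.02,"ty":0,"tz":0,"roll":0},{"fingers":-1,"tx":0.04,"ty":0,"tz":0,"roll":0},{"fingers":-1,"tx":0.04,"ty":0,"tz":0,"roll":0},{"fingers":-1,"tx":0.04,"ty":0,"tz":0,"roll":0},{"fingers":-1,"tx":0.04,"ty":0,"tz":0,"roll":0},{"fingers":-1,"tx":0.04,"ty":0,"tz":0,"roll":0},{"fingers":-1,"tx":0.04,"ty":0,"tz":0,"roll":0},{"fingers":-1,"tx":0.04,"ty":0,"tz":0,"roll":0}]'; python3 -c "$S"
python3 -m crank '[{"fingers":-1,"tx":-0.3,"ty":0,"tz":0,"roll":0},{"fingers":-1,"tx":-0.6,"ty":0,"tz":0,"roll":0},{"fingers":-1,"tx":-0.6,"ty":-0.7,"tz":0,"roll":0},{"fingers":-1,"tx":-0.6,"ty":-1.5,"tz":0,"roll":0},{"fingers":-1,"tx":-0.6,"ty":-2.3,"tz":0,"roll":0},{"fingers":-1,"tx":-0.6,"ty":-2.53,"tz":0.02,"roll":0},{"fingers":-1,"tx":-0.6,"ty":-2.53,"tz":0.02,"roll":0},{"fingers":-1,"tx":-0.6,"ty":-2.53,"tz":0.02,"roll":0}]'; python3 -c "$S"
python3 - <<'E'
from h import *
cam('wrist'); p,t,W=wcloud()
g=(abs(W[...,2]-.065)<.0025)
n,l,s,ce=cv2.connectedComponentsWithStats(g.astype(np.uint8))
for i in range(1,n):
    if s[i,4]>60: print('key',s[i],np.median(W[l==i],0).round(4),W[l==i].min(0).round(3),W[l==i].max(0).round(3))
E
```

```text
time: 8.3
tool_pos: [0.5021, -0.0645, 0.0622]
tool_rot: [-0.307, 1.57, -0.172]
contact_force: [-2.8, 0.2, 10.5]
opening: 0.0004
pos [ 0.5021 -0.0645  0.0622] toolx [ 5.e-04 -1.e-04 -1.e+00] tooly [-0.134  0.991 -0.   ] q6 -1.99 F [-2.8  0.2 10.5] open 0.0004 t 8.3
t xyz units [-0.569 -2.532  0.017]
roll units -0.024
time: 9.3
tool_pos: [0.5162, -0.1637, 0.0856]
tool_rot: [2.143, 1.57, 2.279]
contact_force: [0.1, -0.9, -0.5]
opening: 0.0002
pos [ 0.5162 -0.1637  0.0856] toolx [-5.e-04  6.e-04 -1.e+00] tooly [-0.135  0.991  0.001] q6 -2.16 F [ 0.1 -0.9 -0.5] open 0.0002 t 9.3
t xyz units [ 0.015 -0.029  0.001]
roll units -0.02
key [312   4  45  37 528] [ 0.3823 -0.152   0.0648] [ 0.367 -0.165  0.063] [ 0.39  -0.14   0.067]
key [133  17  31  65 242] [ 0.4029 -0.2542  0.0651] [ 0.386 -0.262  0.063] [ 0.423 -0.248  0.067]
key [250  22  24  54 154] [ 0.4001 -0.1881  0.0647] [ 0.386 -0.197  0.063] [ 0.415 -0.181  0.067]
key [162  60  23  29 357] [ 0.4176 -0.2372  0.0636] [ 0.41  -0.244  0.063] [ 0.427 -0.23   0.067]
key [104 110  16  39 136] [ 0.4533 -0.2723  0.0654] [ 0.441 -0.277  0.063] [ 0.464 -0.268  0.067]
key [175 124  19  25 290] [ 0.4526 -0.2257  0.0659] [ 0.446 -0.231  0.064] [ 0.46  -0.22   0.067]
key [295 124  12  27  66] [ 0.4457 -0.1622  0.065 ] [ 0.439 -0.166  0.063] [ 0.453 -0.158  0.067]
key [265 225  29  29 757] [ 0.5057 -0.1657  0.0648] [ 0.497 -0.175  0.063] [ 0.516 -0.157  0.067]
key [419 233  34  35 899] [ 0.5012 -0.0645  0.0648] [ 0.49  -0.076  0.063] [ 0.514 -0.051  0.067]
key [348 240  25  24 523] [ 0.5081 -0.1154  0.0648] [ 0.501 -0.123  0.063] [ 0.517 -0.107  0.067]
```

```bash
S='from h import *
plan([.5164,-.1648,.085],np.pi/2+.139)'
python3 -m crank '[{"fingers":-1,"tx":0.25,"ty":-0.03,"tz":0,"roll":0},{"fingers":-1,"tx":0.42,"ty":-0.03,"tz":0,"roll":0},{"fingers":-1,"tx":0.48,"ty":-0.03,"tz":0,"roll":0},{"fingers":-1,"tx":0.54,"ty":-0.03,"tz":0,"roll":0},{"fingers":-1,"tx":0.59,"ty":-0.03,"tz":0,"roll":0},{"fingers":-1,"tx":0.61,"ty":-0.03,"tz":0,"roll":0},{"fingers":-1,"tx":0.61,"ty":-0.03,"tz":0,"roll":0},{"fingers":-1,"tx":0.61,"ty":-0.03,"tz":0,"roll":0}]'; python3 -c "$S"
```

```text
time: 10.35
tool_pos: [0.5164, -0.1656, 0.0622]
tool_rot: [1.326, 1.57, 1.461]
contact_force: [-4.7, 3.1, 11.2]
opening: 0.0004
pos [ 0.5164 -0.1656  0.0622] toolx [ 0.e+00  3.e-04 -1.e+00] tooly [-0.134  0.991  0.   ] q6 -2.16 F [-4.7  3.1 11.2] open 0.0004 t 10.35
t xyz units [-0.57   0.02   0.003]
roll units -0.024
```

```bash
S='from h import *
plan([.4327,.1332,.25],np.pi/2)'
python3 -m crank '[{"fingers":-1,"tx":-1,"ty":0,"tz":0,"roll":0},{"fingers":-1,"tx":-2.5,"ty":0,"tz":0,"roll":0},{"fingers":0,"tx":-4,"ty":0,"tz":0,"roll":0},{"fingers":1,"tx":-5.2,"ty":0.5,"tz":0,"roll":0},{"fingers":1,"tx":-5.2,"ty":1.9,"tz":-0.3,"roll":0},{"fingers":1,"tx":-5.2,"ty":3.3,"tz":-0.5,"roll":0},{"fingers":1,"tx":-5.2,"ty":4.7,"tz":-0.7,"roll":0},{"fingers":1,"tx":-5.2,"ty":6.1,"tz":-0.9,"roll":0}]'; python3 -c "$S"
```

```text
time: 11.35
tool_pos: [0.4477, 0.0724, 0.2694]
tool_rot: [-0.21, 1.569, -0.076]
contact_force: [1.2, -0.5, -0.0]
opening: 0.0559
pos [0.4477 0.0724 0.2694] toolx [ 1.4e-03 -1.0e-04 -1.0e+00] tooly [-0.134  0.991 -0.   ] q6 -1.71 F [ 1.2 -0.5 -0. ] open 0.0559 t 11.35
t xyz units [ 0.484  1.557 -0.17 ]
roll units 0.769
```

```bash
python3 -m crank '[{"fingers":1,"tx":0,"ty":0.8,"tz":-0.1,"roll":0.4},{"fingers":1,"tx":0,"ty":1.56,"tz":-0.17,"roll":0.77},{"fingers":1,"tx":0,"ty":1.56,"tz":-0.17,"roll":0.77},{"fingers":1,"tx":0,"ty":1.56,"tz":-0.17,"roll":0.77},{"fingers":1,"tx":0,"ty":1.56,"tz":-0.17,"roll":0.77},{"fingers":1,"tx":0,"ty":1.56,"tz":-0.17,"roll":0.77},{"fingers":1,"tx":0,"ty":1.56,"tz":-0.17,"roll":0.77},{"fingers":1,"tx":0,"ty":1.56,"tz":-0.17,"roll":0.77}]'
python3 - <<'E'
from h import *
plan([.4327,.1332,.153],np.pi/2)
cam('wrist'); p,t,W=wcloud(); cv2.imwrite('pics/w4.png',p[:,:,::-1])
q=W[(W[...,2]>.195)&(W[...,2]<.215)&(abs(W[...,0]-.433)<.03)&(abs(W[...,1]-.133)<.03)]
if len(q): print('driver top',len(q),q.min(0),q.max(0),np.median(q,0))
q=W[(W[...,2]>.145)&(W[...,2]<.19)&(abs(W[...,0]-.433)<.03)&(abs(W[...,1]-.133)<.03)]
if len(q): print('grip',len(q),q.min(0),q.max(0))
E
```

```text
time: 12.35
tool_pos: [0.4331, 0.1318, 0.2692]
tool_rot: [0.737, 1.571, 0.737]
contact_force: [1.2, 0.0, 0.5]
opening: 0.0915
pos [0.4331 0.1318 0.2692] toolx [ 1.e-04  1.e-04 -1.e+00] tooly [-0.  1.  0.] q6 -1.45 F [1.2 0.  0.5] open 0.0915 t 12.35
t xyz units [ 2.905  0.035 -0.01 ]
roll units 0.0
driver top 954 [0.41878127 0.1228459  0.1951071 ] [0.44411073 0.14736593 0.21108533] [0.42866687 0.13499414 0.20696791]
grip 403 [0.41889009 0.12244688 0.14502642] [0.43095763 0.14776752 0.18998145]
```

View pics/w4.png

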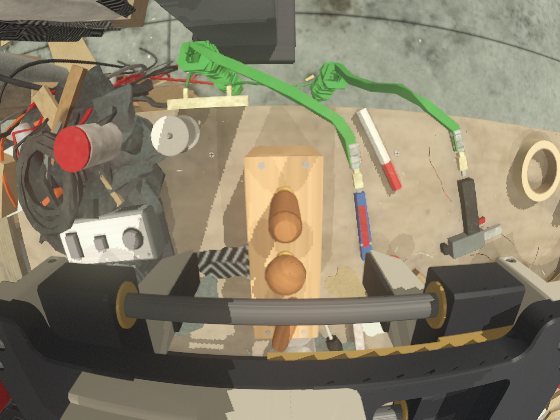

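```bash
python3 - <<'E'
from h import *
np.set_printoptions(suppress=True)
p,t,W=wcloud()
for u,v in [(230,300),(230,312),(330,300),(185,262),(190,256),(375,258),(80,275),(480,275),(30,350),(280,350)]: print(u,v,np.nanmedian(t[v-1:v+2,u-1:u+2].reshape(-1,3),0).round(4))
b=(t[...,0]<.0)&(abs(t[...,1])<.03)&(abs(t[...,2])<.045)&(t[...,0]>-.15); print('body lowest',np.sort(t[b][:,0])[-5:])
E
```

```text
230 300 [-0.0769 -0.014  -0.0311]
230 312 [-0.0804 -0.0136 -0.0291]
330 300 [-0.0775  0.0146 -0.0312]
185 262 [-0.0121 -0.0477 -0.0108]
190 256 [-0.0029 -0.0476 -0.0097]
375 258 [-0.0079  0.0492 -0.0111]
80 275 [-0.0769 -0.0635 -0.0363]
480 275 [-0.0772  0.0636 -0.0366]
30 350 [-0.1059 -0.0672 -0.0276]
280 350 [ 0.1277 -0.0003  0.1698]
body lowest [-0.07433023 -0.07428387 -0.0742752  -0.07414354 -0.07363194]
```

```bash
python3 -m crank '[{"fingers":1,"tx":0.5,"ty":0.06,"tz":-0.03,"roll":0},{"fingers":1,"tx":1.0,"ty":0.06,"tz":-0.03,"roll":0},{"fingers":1,"tx":1.5,"ty":0.06,"tz":-0.03,"roll":0},{"fingers":1,"tx":2.0,"ty":0.06,"tz":-0.03,"roll":0},{"fingers":1,"tx":2.4,"ty":0.06,"tz":-0.03,"roll":0},{"fingers":1,"tx":2.7,"ty":0.06,"tz":-0.03,"roll":0},{"fingers":1,"tx":2.78,"ty":0.06,"tz":-0.03,"roll":0},{"fingers":1,"tx":2.78,"ty":0.06,"tz":-0.03,"roll":0}]' 20
python3 -c "
from h import *
plan([.432,.1343,.158],np.pi/2)"
```

```text
time: 13.4
tool_pos: [0.432, 0.1344, 0.1582]
tool_rot: [0.272, 1.57, 0.272]
contact_force: [0.3, -0.4, 1.1]
opening: 0.0918
pos [0.432  0.1344 0.1582] toolx [ 4.e-04  1.e-04 -1.e+00] tooly [-0.  1.  0.] q6 -1.44 F [ 0.3 -0.4  1.1] open 0.0918 t 13.4
t xyz units [ 0.006 -0.003 -0.001]
roll units 0.003
```

Nothing has touched. Closing now.

```bash
R='{"fingers":-1,"tx":0,"ty":0,"tz":0,"roll":0}'; python3 -m crank '[{"fingers":0,"tx":0,"ty":0,"tz":0,"roll":0},{"fingers":-0.3,"tx":0,"ty":0,"tz":0,"roll":0},{"fingers":-0.5,"tx":0,"ty":0,"tz":0,"roll":0},{"fingers":-1,"tx":0,"ty":0,"tz":0,"roll":0},{"fingers":-1,"tx":0,"ty":0,"tz":0,"roll":0},{"fingers":-1,"tx":0,"ty":0,"tz":0,"roll":0},{"fingers":-1,"tx":0,"ty":0,"tz":0,"roll":0},{"fingers":-1,"tx":0,"ty":0,"tz":0,"roll":0}]' 25
python3 -c "
from h import *
plan([.432,.1343,.158],np.pi/2)"
```

```text
time: 14.4
tool_pos: [0.4318, 0.1344, 0.158]
tool_rot: [2.04, 1.571, 2.041]
contact_force: [-0.6, -0.3, -0.3]
opening: 0.0256
pos [0.4318 0.1344 0.158 ] toolx [-0.e+00  1.e-04 -1.e+00] tooly [-0.  1.  0.] q6 -1.44 F [-0.6 -0.3 -0.3] open 0.0256 t 14.4
t xyz units [ 0.    -0.002  0.005]
roll units 0.003
```

```bash
python3 -m crank '[{"fingers":-1,"tx":-0.2,"ty":0,"tz":0,"roll":0},{"fingers":-1,"tx":-0.6,"ty":0,"tz":0,"roll":0},{"fingers":-1,"tx":-1.1,"ty":0,"tz":0,"roll":0},{"fingers":-1,"tx":-1.6,"ty":0,"tz":0,"roll":0},{"fingers":-1,"tx":-2.1,"ty":0,"tz":0,"roll":0},{"fingers":-1,"tx":-2.6,"ty":0,"tz":0,"roll":0},{"fingers":-1,"tx":-3.0,"ty":0,"tz":0,"roll":0},{"fingers":-1,"tx":-3.1,"ty":0,"tz":0,"roll":0}]' 25
python3 - <<'E'
from h import *
plan([.432,.1343,.158],np.pi/2)
cam('scene'); P=cloud('scene'); z=np.load('scene.npz'); cv2.imwrite('pics/s5.png',cv2.resize(z['p'][130:350,200:420,::-1],(600,600)))
E
```

```text
time: 15.4
tool_pos: [0.4321, 0.1344, 0.2831]
tool_rot: [0.161, 1.569, 0.162]
contact_force: [0.5, -0.9, -1.8]
opening: 0.0255
pos [0.4321 0.1344 0.2831] toolx [ 2.e-03  3.e-04 -1.e+00] tooly [-0.  1.  0.] q6 -1.44 F [ 0.5 -0.9 -1.8] open 0.0255 t 15.4
t xyz units [ 3.128 -0.004 -0.009]
roll units 0.003
```

View pics/s5.png

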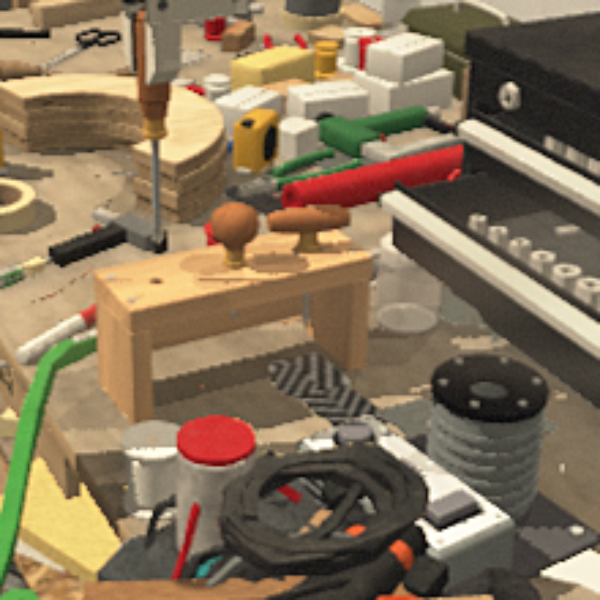

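```bash
python3 -m crank '[{"fingers":-1,"tx":0,"ty":-0.4,"tz":0.25,"roll":0},{"fingers":-1,"tx":0,"ty":-1.3,"tz":0.8,"roll":0},{"fingers":-1,"tx":0,"ty":-2.4,"tz":1.5,"roll":0},{"fingers":-1,"tx":0,"ty":-3.5,"tz":2.2,"roll":0},{"fingers":-1,"tx":0,"ty":-4.6,"tz":2.9,"roll":0},{"fingers":-1,"tx":0,"ty":-5.4,"tz":3.45,"roll":0},{"fingers":-1,"tx":0,"ty":-5.85,"tz":3.73,"roll":0},{"fingers":-1,"tx":0,"ty":-6,"tz":3.83,"roll":0}]' 25
python3 -m crank '[{"fingers":-1,"tx":0,"ty":0,"tz":0,"roll":0},{"fingers":-1,"tx":0,"ty":0,"tz":0,"roll":0},{"fingers":-1,"tx":0,"ty":0,"tz":0,"roll":0},{"fingers":-1,"tx":0,"ty":0,"tz":0,"roll":0},{"fingers":-1,"tx":0,"ty":0,"tz":0,"roll":0},{"fingers":-1,"tx":0,"ty":0,"tz":0,"roll":0},{"fingers":-1,"tx":0,"ty":0,"tz":0,"roll":0},{"fingers":-1,"tx":0,"ty":0,"tz":0,"roll":0}]' >/dev/null
python3 - <<'E'
from h import *
plan([.5852,-.1057,.265],np.pi/2)
cam('wrist'); p,t,W=wcloud(); w=p[170:290,220:340,::-1]
cam('scene'); z=np.load('scene.npz'); s=z['p'][185:305,330:450,::-1]; P=cloud('scene')
cv2.imwrite('pics/s6.png',np.hstack([cv2.resize(s,(480,480),interpolation=cv2.INTER_CUBIC),cv2.resize(w,(320,480)[::1] if 0 else (320,320)).copy() if 0 else cv2.copyMakeBorder(cv2.resize(w,(320,320)),0,160,0,0,cv2.BORDER_CONSTANT)]))
# shank fit
m=(abs(P[...,0]-.585)<.03)&(abs(P[...,1]+.106)<.03)
for z0 in np.arange(.14,.27,.01):
    q=P[m&(abs(P[...,2]-z0)<.005)]
    if len(q): print(round(z0,3),len(q),q.mean(0).round(4),q.std(0).round(4))
q=P[m&(abs(P[...,2]-.105)<.004)]; print('flange',cv2.minEnclosingCircle(q[:,:2].astype(np.float32)))
m2=(np.linalg.norm(P[...,:2]-[.5852,-.1057],axis=-1)<.06)&(abs(P[...,2]-.105)<.0035); print(m2.sum(),cv2.minEnclosingCircle(P[m2][:,:2].astype(np.float32)))
E
```

```text
time: 16.45
tool_pos: [0.5851, -0.1065, 0.2806]
tool_rot: [2.812, 1.568, 2.811]
contact_force: [-0.3, 0.5, -1.8]
opening: 0.0258
pos [ 0.5851 -0.1056  0.282 ] toolx [ 0.e+00  1.e-04 -1.e+00] tooly [-0.  1.  0.] q6 -1.88 F [ 0.1 -0.2 -1.6] open 0.0252 t 17.45
t xyz units [ 0.424 -0.002  0.002]
roll units 0.002
0.14 6 [ 0.5885 -0.1052  0.1422] [0.0014 0.0019 0.001 ]
0.15 16 [ 0.5872 -0.106   0.1488] [0.0019 0.0014 0.0026]
0.16 18 [ 0.5859 -0.1082  0.1604] [0.0022 0.0015 0.0029]
0.17 20 [ 0.5859 -0.1073  0.1699] [0.0017 0.002  0.0029]
0.18 17 [ 0.5865 -0.1081  0.1807] [0.0019 0.0016 0.0027]
0.19 19 [ 0.5859 -0.1071  0.19  ] [0.0018 0.0016 0.0029]
0.2 17 [ 0.5865 -0.108   0.2003] [0.0015 0.0015 0.0026]
0.21 21 [ 0.5859 -0.1074  0.21  ] [0.0017 0.0018 0.0029]
0.22 20 [ 0.5863 -0.1081  0.2206] [0.0016 0.0017 0.003 ]
0.23 24 [ 0.5833 -0.1106  0.2318] [0.0045 0.0035 0.0028]
0.24 58 [ 0.5845 -0.1112  0.2396] [0.0049 0.0036 0.003 ]
0.25 49 [ 0.5827 -0.1113  0.2502] [0.0043 0.004  0.0029]
0.26 59 [ 0.5822 -0.1129  0.26  ] [0.0052 0.0048 0.0029]
flange ((0.5853344202041626, -0.10614461451768875), 0.040157441049814224)
689 ((0.5873650908470154, -0.10690613090991974), 0.042174533009529114)
```

View pics/s6.png

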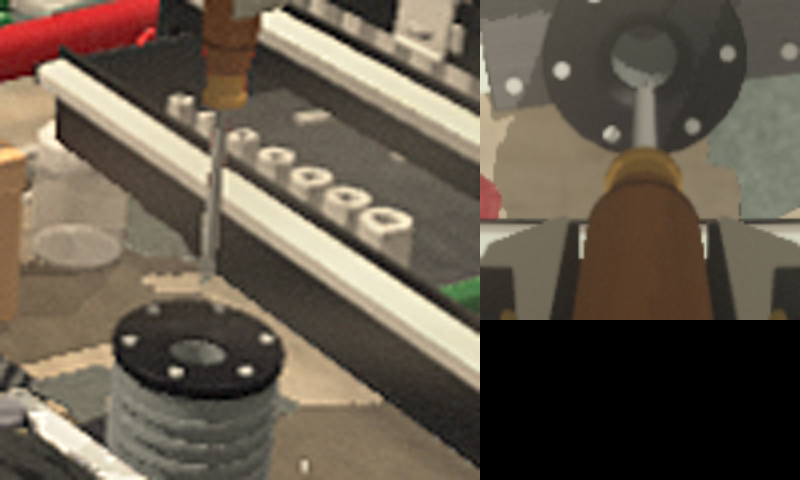

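```bash
cat > shank.py <<'E'
from h import *
def shank(z0,z1):
    cam('scene'); P=cloud('scene'); c=get_calibration('scene'); f=210/np.tan(np.radians(c['vertical_fov'])/2); Ti=np.linalg.inv(np.array(c['pose']))
    def pr(X):
        X=np.atleast_2d(X); q=np.c_[X,np.ones(len(X))]@Ti.T; return np.c_[q[:,0]/q[:,2]*f+c['cx'],q[:,1]/q[:,2]*f+c['cy']]
    m=(np.linalg.norm(P[...,:2]-[.5865,-.107],axis=-1)<.02)&(P[...,2]>z0)&(P[...,2]<z1)
    rows=[];
    ax=pr(np.c_[np.full(200,.5852),np.full(200,-.1057),np.linspace(z0,z1,200)])
    for r in range(420):
        k=np.where(m[r])[0]
        if len(k)>=2: rows.append((r,k.mean()-np.interp(r,ax[:,1],ax[:,0]),len(k)))
    a=np.array(rows); print('px offset from (.5852,-.1057) axis, top..bottom'); print(a[:,1].round(2)); print(a[:,2]); print('fit',np.polyfit(a[:,0]-a[:,0].mean(),a[:,1],1))
    q=P[np.linalg.norm(P[...,:2]-[.5865,-.107],axis=-1)<.05]
    print('1mm in x,y ->',(pr([.5862,-.1057,.18])-pr([.5852,-.1057,.18])).round(2),(pr([.5852,-.1047,.18])-pr([.5852,-.1057,.18])).round(2),'bore px',pr([.5852,-.1057,.105]))
    p=np.load('scene.npz')['p'][265:295,355:410,::-1]; return p
if __name__=='__main__':
    p=shank(.147,.222); cv2.imwrite('pics/b7.png',cv2.resize(p,None,fx=14,fy=14,interpolation=cv2.INTER_CUBIC))
E
python3 shank.py
```

```text
px offset from (.5852,-.1057) axis, top..bottom
[ 1.87  1.37  1.37  0.37  0.37  0.37 -0.13  0.37  0.37  0.37  0.37  0.37
 -0.13 -0.63 -0.63 -0.63 -0.63 -0.63 -0.63 -0.63 -0.63 -0.63 -1.13 -1.63
 -1.63 -1.63 -1.63 -1.63 -1.63 -1.63 -1.63 -1.63 -2.13 -2.13 -2.63 -2.63]
[2. 4. 4. 4. 4. 4. 3. 4. 4. 4. 4. 4. 3. 4. 4. 4. 4. 4. 4. 4. 4. 4. 3. 4.
 4. 4. 4. 4. 4. 4. 4. 4. 3. 3. 4. 4.]
fit [-0.1029601  -0.65763814]
1mm in x,y -> [[ 0.44 -0.11]] [[-0.32 -0.22]] bore px [[378.72239376 269.90266488]]
```

View pics/b7.png

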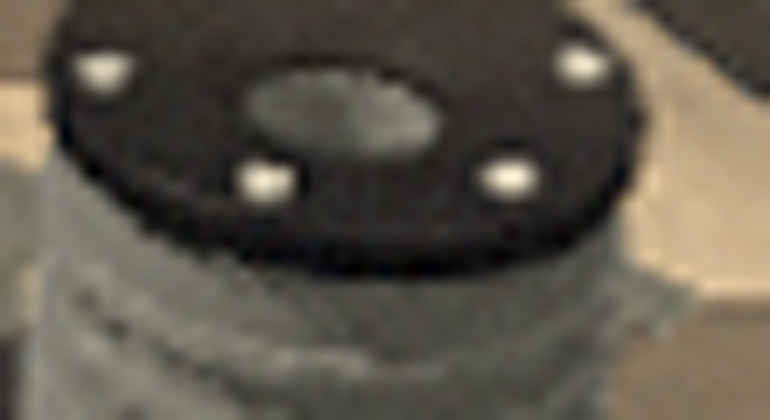

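```bash
sed -i 's/np.interp(r,ax\[:,1\],ax\[:,0\])/np.interp(r,ax[::-1,1],ax[::-1,0])/' shank.py; python3 - <<'E'
from shank import *
np.set_printoptions(suppress=True)
shank(.147,.222)
cam('wrist'); p,t,W=wcloud(); o=observe()['tool_pos']
m=(np.linalg.norm(W[...,:2]-[.585,-.106],axis=-1)<.06)&(abs(W[...,2]-.105)<.004)
q=W[m]; print('flange n',len(q),q[:,2].mean(),cv2.minEnclosingCircle(q[:,:2].astype(np.float32)))
# bore: points deep inside
b=(np.linalg.norm(W[...,:2]-[.585,-.106],axis=-1)<.012)&(W[...,2]<.1); print('bore interior',b.sum())
for z0 in np.arange(.145,.25,.01):
    q=W[(np.linalg.norm(W[...,:2]-[.585,-.106],axis=-1)<.025)&(abs(W[...,2]-z0)<.005)]
    if len(q): print(round(z0,3),len(q),np.median(q,0).round(4),q.min(0).round(4)[:2],q.max(0).round(4)[:2])
E
```

```text
px offset from (.5852,-.1057) axis, top..bottom
[1.9  1.5  1.6  0.7  0.8  0.89 0.99 1.09 1.19 1.28 1.38 1.48 1.08 0.68
 0.77 0.87 0.97 1.07 1.17 1.26 1.36 1.46 1.06 0.82 0.75 0.85 0.95 1.05
 1.14 1.24 1.34 1.44 1.04 1.13 0.73 0.83]
[2. 4. 4. 4. 4. 4. 4. 4. 4. 4. 4. 4. 3. 4. 4. 4. 4. 4. 4. 4. 4. 4. 3. 3.
 4. 4. 4. 4. 4. 4. 4. 4. 3. 3. 4. 4.]
fit [-0.00632737  1.10749273]
1mm in x,y -> [[ 0.44 -0.11]] [[-0.32 -0.22]] bore px [[378.72239376 269.90266488]]
flange n 3693 0.10468091392483794 ((0.5847559571266174, -0.10485021024942398), 0.040991540998220444)
bore interior 94
0.145 4 [ 0.5826 -0.1039  0.145 ] [ 0.5823 -0.1049] [ 0.584 -0.103]
0.155 17 [ 0.5822 -0.1049  0.1563] [ 0.5818 -0.1085] [ 0.5846 -0.1022]
0.165 28 [ 0.5823 -0.1053  0.1652] [ 0.5816 -0.1084] [ 0.5843 -0.1022]
0.175 25 [ 0.5822 -0.1057  0.1758] [ 0.5816 -0.1083] [ 0.584  -0.1023]
0.185 28 [ 0.5823 -0.1049  0.1852] [ 0.5818 -0.1082] [ 0.5847 -0.1017]
0.195 37 [ 0.5824 -0.1049  0.1954] [ 0.5816 -0.1081] [ 0.5848 -0.1017]
0.205 33 [ 0.5825 -0.1049  0.2049] [ 0.5819 -0.108 ] [ 0.5845 -0.1018]
0.215 14 [ 0.5821 -0.1056  0.2117] [ 0.5816 -0.1078] [ 0.5828 -0.1027]
0.235 200 [ 0.578  -0.1049  0.2362] [ 0.5752 -0.115 ] [ 0.5866 -0.0955]
0.245 73 [ 0.5777 -0.1049  0.2429] [ 0.5759 -0.1127] [ 0.5826 -0.0971]
```

Relative to the bore the driver is within about 1 mm and shows no tilt in the wrist or scene data. Lowering in two stages.

```bash
python3 -m crank '[{"fingers":-1,"tx":0,"ty":0.01,"tz":-0.02,"roll":0},{"fingers":-1,"tx":0.2,"ty":0.01,"tz":-0.02,"roll":0},{"fingers":-1,"tx":0.4,"ty":0.01,"tz":-0.02,"roll":0},{"fingers":-1,"tx":0.6,"ty":0.01,"tz":-0.02,"roll":0},{"fingers":-1,"tx":0.8,"ty":0.01,"tz":-0.02,"roll":0},{"fingers":-1,"tx":1.0,"ty":0.01,"tz":-0.02,"roll":0},{"fingers":-1,"tx":1.2,"ty":0.01,"tz":-0.02,"roll":0},{"fingers":-1,"tx":1.2,"ty":0.01,"tz":-0.02,"roll":0}]' 25
python3 - <<'E'
from shank import *
plan([.5845,-.1053,.175],np.pi/2)
p=shank(.112,.172)
cam('wrist'); p2,t,W=wcloud()
m=(np.linalg.norm(W[...,:2]-[.585,-.106],axis=-1)<.06)&(abs(W[...,2]-.105)<.004)
print('flange',cv2.minEnclosingCircle(W[m][:,:2].astype(np.float32)))
q=W[(np.linalg.norm(W[...,:2]-[.585,-.106],axis=-1)<.015)&(W[...,2]>.112)&(W[...,2]<.17)]; print('shank',len(q),np.median(q,0),q.min(0),q.max(0))
a=cv2.resize(np.load('scene.npz')['p'][225:300,340:415,::-1],(450,450),interpolation=cv2.INTER_CUBIC); b=cv2.resize(p2[170:290,230:330,::-1],(350,420),interpolation=cv2.INTER_CUBIC)
cv2.imwrite('pics/d8.png',np.hstack([a,cv2.copyMakeBorder(b,0,30,0,0,cv2.BORDER_CONSTANT)]))
E
```

```text
time: 18.7
tool_pos: [0.584, -0.1051, 0.2332]
tool_rot: [2.762, 1.569, 2.762]
contact_force: [0.8, 0.8, -1.4]
opening: 0.0256
pos [ 0.584  -0.1051  0.2332] toolx [-1.3e-03  5.0e-04 -1.0e+00] tooly [-0.     1.     0.001] q6 -1.88 F [ 0.8  0.8 -1.4] open 0.0256 t 18.7
t xyz units [ 1.455 -0.007  0.015]
roll units 0.002
px offset from (.5852,-.1057) axis, top..bottom
[ 0.45  0.05  0.14  0.24  0.34  0.44  0.54  0.63  0.73  0.33  0.43  0.03
  0.12  0.22  0.32  0.42  0.51  0.61  0.21  0.31 -0.09  0.    0.1   0.2
  0.3   0.4   0.97]
[3. 4. 4. 4. 4. 4. 4. 4. 4. 3. 3. 4. 4. 4. 4. 4. 4. 4. 3. 3. 4. 4. 4. 4.
 4. 4. 3.]
fit [9.47323596e-06 3.31341058e-01]
1mm in x,y -> [[ 0.44 -0.11]] [[-0.32 -0.22]] bore px [[378.72239376 269.90266488]]
flange ((0.5848233699798584, -0.10455536097288132), 0.04083346202969551)
shank 167 [ 0.58148121 -0.10440379  0.14202813] [ 0.58067502 -0.10790782  0.11229944] [ 0.58438715 -0.10114527  0.16558768]
```

View pics/d8.png

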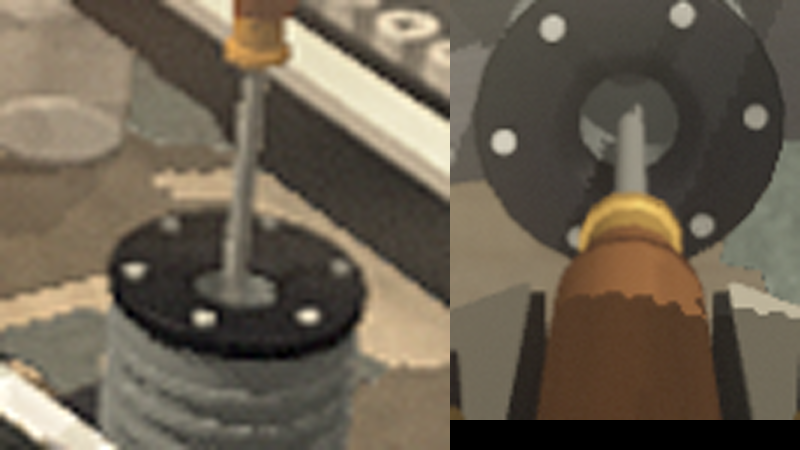

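Scene crop: the shank enters the mouth in its middle (both at column ~235). In the wrist view the shank axis and the flange centre agree to well under 1 mm. Lowering the rest of the way.

```bash
python3 -m crank '[{"fingers":-1,"tx":0.2,"ty":0,"tz":0,"roll":0},{"fingers":-1,"tx":0.4,"ty":0,"tz":0,"roll":0},{"fingers":-1,"tx":0.6,"ty":0,"tz":0,"roll":0},{"fingers":-1,"tx":0.8,"ty":0,"tz":0,"roll":0},{"fingers":-1,"tx":1.0,"ty":0,"tz":0,"roll":0},{"fingers":-1,"tx":1.2,"ty":0,"tz":0,"roll":0},{"fingers":-1,"tx":1.36,"ty":0,"tz":0,"roll":0},{"fingers":-1,"tx":1.44,"ty":0,"tz":0,"roll":0}]' 25
python3 -m crank '[{"fingers":-1,"tx":0,"ty":0,"tz":0,"roll":0},{"fingers":-1,"tx":0,"ty":0,"tz":0,"roll":0},{"fingers":-1,"tx":0,"ty":0,"tz":0,"roll":0},{"fingers":-1,"tx":0,"ty":0,"tz":0,"roll":0},{"fingers":-1,"tx":0,"ty":0,"tz":0,"roll":0},{"fingers":-1,"tx":0,"ty":0,"tz":0,"roll":0},{"fingers":-1,"tx":0,"ty":0,"tz":0,"roll":0},{"fingers":-1,"tx":0,"ty":0,"tz":0,"roll":0}]' >/dev/null
python3 - <<'E'
from shank import *
plan([.584,-.1053,.175],np.pi/2)
print('qvel',abs(observe()['qvel']).max())
cam('scene'); cam('wrist'); p2,t,W=wcloud()
m=(np.linalg.norm(W[...,:2]-[.585,-.106],axis=-1)<.06)&(abs(W[...,2]-.105)<.004)
print('flange',W[m][:,2].mean(),cv2.minEnclosingCircle(W[m][:,:2].astype(np.float32)))
for z0 in np.arange(.108,.16,.005):
    q=W[(np.linalg.norm(W[...,:2]-[.585,-.105],axis=-1)<.015)&(abs(W[...,2]-z0)<.0025)]
    if len(q): print(round(z0,3),len(q),np.median(q,0).round(4),(q[:,1].min().round(4),q[:,1].max().round(4)))
P=cloud('scene')
q=P[(np.linalg.norm(P[...,:2]-[.5865,-.107],axis=-1)<.02)&(P[...,2]>.11)&(P[...,2]<.135)]
for z0 in np.arange(.11,.14,.004): 
    k=q[abs(q[:,2]-z0)<.002]; print('scene',round(z0,3),len(k),k.mean(0).round(4) if len(k) else '')
a=cv2.resize(np.load('scene.npz')['p'][225:300,340:415,::-1],(450,450),interpolation=cv2.INTER_CUBIC); b=cv2.resize(p2[170:290,230:330,::-1],(350,420),interpolation=cv2.INTER_CUBIC)
cv2.imwrite('pics/e9.png',np.hstack([a,cv2.copyMakeBorder(b,0,30,0,0,cv2.BORDER_CONSTANT)]))
E
```

```text
time: 19.8
tool_pos: [0.5842, -0.1051, 0.1759]
tool_rot: [2.663, 1.57, 2.663]
contact_force: [-0.2, 0.1, -1.6]
opening: 0.0258
pos [ 0.5843 -0.1051  0.1764] toolx [ 1.e-04  1.e-04 -1.e+00] tooly [-0.  1.  0.] q6 -1.88 F [ 0.5 -0.5 -1.5] open 0.0259 t 20.8
t xyz units [ 0.035 -0.004 -0.008]
roll units 0.002
qvel 0.0022287052315212398
flange 0.1046153560337331 ((0.5851234793663025, -0.10436683148145676), 0.04102799668908119)
0.108 7 [ 0.5813 -0.1044  0.1066] (np.float64(-0.1066), np.float64(-0.1022))
0.123 1 [ 0.578  -0.0977  0.1254] (np.float64(-0.0977), np.float64(-0.0977))
0.128 102 [ 0.5773 -0.1045  0.1297] (np.float64(-0.1145), np.float64(-0.0951))
0.133 109 [ 0.5773 -0.1051  0.1318] (np.float64(-0.1138), np.float64(-0.0951))
0.138 49 [ 0.5769 -0.1038  0.1375] (np.float64(-0.1116), np.float64(-0.0973))
0.143 23 [ 0.576  -0.1045  0.1438] (np.float64(-0.1113), np.float64(-0.097))
0.148 36 [ 0.5752 -0.1048  0.1474] (np.float64(-0.1125), np.float64(-0.099))
0.153 2 [ 0.5743 -0.1084  0.1512] (np.float64(-0.1087), np.float64(-0.1081))
0.158 115 [ 0.5736 -0.1051  0.1574] (np.float64(-0.1169), np.float64(-0.092))
scene 0.11 6 [ 0.5852 -0.1073  0.1112]
scene 0.114 7 [ 0.585  -0.1073  0.1149]
scene 0.118 5 [ 0.5846 -0.1068  0.118 ]
scene 0.122 4 [ 0.5855 -0.108   0.1209]
scene 0.126 9 [ 0.5831 -0.1099  0.1268]
scene 0.13 25 [ 0.5825 -0.1106  0.13  ]
scene 0.134 14 [ 0.5837 -0.1105  0.1334]
scene 0.138 0
```

```bash
python3 -c "
from cell import *; print(hand_in())"
```

```text
the job is handed in; nothing more can be done
None
```

The job is handed in, at about 20.8 s of the 64 s. I pressed the round key fully down and let it up. I then pressed the long bar key fully down and let it up. The screwdriver was lifted from the rack, lowered into the bore, and is still held there.

**Last checks**
- **Height:** the collar underside is about 20 mm above the mouth, which puts the blade tip about 70 mm down.
- **Centring:** the shank and flange centre agreed to about 1 mm in the wrist view at full depth. No tilt was visible in the wrist or scene data.
- **Contact:** the arm is at rest with a grip opening of 26 mm. The force reads about 1.5 N, the same as in free air, so nothing suggests the screwdriver is touching the coil.
- **Keys:** the round key read up afterwards and the square key stood at full height while I was at the panel. I did not look again at the bar key after lifting off it.

**Disagreements**
- **Fingertips:** they made contact about 2 mm ahead of the reported tool point, not the stated 25 mm. My first approach to the round key therefore stopped short. I found it by the force (10–11 N with the key fully down) and corrected the grasp height to match.
- **Scene camera:** by eye in a crop, its picture puts the bore about 2.5 pixels lower than my estimate predicts. I relied on the top and wrist cameras, which agreed to about 2 mm.
- **Final picture:** the 12-picture viewing limit was reached, so I checked the final state by depth measurements only.

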